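Find the shaft flats by feel and hold the collar on them

TASK

Make the pump drive safe by pressing the red key and then the yellow key fully down, one at a time, and leave the green key alone. Then pinch the bare shaft, find its two flats by feel and turn it until they face along the two yellow lines; only after that take the bronze collar from its stand and slide it down over the shaft, so that its set screws face along the yellow lines. The job ends holding: finish with the collar still gripped, level and still, about 5 mm clear above the shaft's shoulder and not resting on it, and leave all the other things where they are.

Things in the scene. Friction and masses are not known exactly. Their poses are not given: they have to be found in the camera images.
- key_red (a joint): the red key's travel: 0 up, 0.006 m fully down; a spring returns it; it starts to move at 1.5 N and is fully down at 5 N
- key_red_top (a point): centre of the red key's round 26 mm cap top, about 62 mm above the table; the cap stands 10 mm over its 42 mm housing ring; it presses straight down
- key_yellow (a joint): the yellow key's travel: 0 up, 0.006 m fully down; a spring returns it; it starts to move at 1.5 N and is fully down at 5 N
- key_yellow_top (a point): centre of the yellow key's round 26 mm cap top, about 62 mm above the table; the cap stands 10 mm over its 42 mm housing ring; it presses straight down
- key_green (a joint): the green key's travel: 0 up, 0.006 m fully down; a spring returns it; it starts to move at 1.5 N and is fully down at 5 N
- key_green_top (a point): centre of the green key's round 26 mm cap top, about 62 mm above the table; the cap stands 10 mm over its 42 mm housing ring; it presses straight down
- drive: pump drive: grey housing 150 mm (x) by 130 mm (y), 70 mm tall, fixed; a 56 mm round motor end stands out 50 mm at its +x side. Origin: under its centre, on the table; z up. Two yellow lines are painted on its top along +y and -y, one either side of the upright shaft at its centre
- spindle: the shaft's bearing. Origin: on the shaft's axis at the top face of its round 36 mm shoulder, 95 mm above the table; z up. Its axes stay with the housing and do NOT turn with the shaft: +y and -y run along the two yellow lines. The shaft turns without end either way, but stiffly (0.15 N m): a 3 N pinch slips round it, a 30 N pinch turns it, and it stays where it is left
- shaft_top (a point): centre of the shaft's top, 36 mm above the shoulder (its axes too stay with the housing). Shaft: 24 mm round with two opposite flats over its whole height, 18 mm apart, 16 mm wide: fingers closed on it stand 18 mm apart when square on the flats, up to 24 mm elsewhere. The top 3 mm taper by about 2.3 mm all round. At first the flats face 28 degrees or more off the lines; where is to be felt or seen
- collar: bronze-coloured round shaft collar, 54 mm across, 24 mm tall, 0.18 to 0.35 kg, with two parallel outer flats 44 mm apart facing its +x and -x (grip there). Origin: centre of its underside; z up. Two dark set screws face its +y and -y and stand 3 mm proud; either way round is the same
- collar_mouth (a point): centre of the collar's bore at its upper face, 24 mm above its underside. The bore is a slot right through, 26 mm along the collar's x by 20 mm along its y, its lower mouth chamfered 2 mm: it passes over the shaft only with the collar's y axis square to the shaft's flats, within about 7 degrees
- collar_stand: fixed black round stand, 32 mm across (60 mm foot, 4 mm thick), 20 mm tall, on which the collar lies at first; origin at the centre of its underside on the table
- screwdriver: orange-handled screwdriver, 190 mm, lying; a bystander
- spacer: plain steel spacer ring, 44 mm outside, 14 mm tall, round 27 mm hole; not the collar; origin at the centre of its underside; a bystander
- wrench: steel wrench, 160 mm, lying; a bystander
- jar: white jar with a blue cap, 60 mm across, 80 mm tall; origin at the centre of its underside; a bystander
- fitting: brass pipe fitting, 32 mm across, 40 mm tall, upright; origin at the centre of its underside; a bystander
Mind the look-alikes: they are no part of the job. Leave any blue or turquoise look-alike of the collar_stand alone.

How it is judged:
On the way, in this order (a step that is already met when the one before it is completed fails the run):
1. the red key is pressed down, the yellow key up (value of joint key_red above 0.0045 m and value of joint key_yellow below 0.0015 m), for 0.04 s.
2. the yellow key is pressed down, the red key up again (value of joint key_yellow above 0.0045 m and value of joint key_red below 0.0015 m), for 0.04 s.
3. with the keys up and the collar still on its stand, the fingers pinch the bare shaft (contact force between the fingers and spindle above 4 N and z of collar in the frame of collar_stand below 0.025 m and horizontal distance between collar and collar_stand below 0.02 m and value of joint each of key_red, key_yellow, key_green below 0.0015 m), for 0.2 s.
4. the collar is lifted off its stand in the fingers (contact force between the fingers and collar above 3 N and z of collar in the frame of collar_stand above 0.045 m), for 0.1 s.
At the end, for the whole second after the job is handed in: Collar on the shaft, gripped (over 4 N), its underside 1.5 to 10 mm above the shoulder, within 4 mm of the axis, upright within 0.1 rad, still, its set screws within 0.2 rad of the yellow lines, pushing on the shaft with under 15 N; all keys up (contact force between the fingers and collar above 4 N and z of collar in the frame of spindle between 0.0015 and 0.01 m and horizontal distance between collar and spindle below 0.004 m and angle between the y axis of collar and the y axis of spindle, either way round below 0.2 rad and angle between collar's own z axis and vertical below 0.1 rad and contact force between collar and spindle below 15 N and linear speed of collar below 0.02 m/s and value of joint each of key_red, key_yellow, key_green below 0.0015 m); the arm keeps its last pose, push and grip.
It fails at once if the green key is pressed (value of joint key_green above 0.003 m).
It fails at once if two keys are down at once (value of joint each of key_red, key_yellow above 0.003 m).
It fails at once if the collar is slid onto the shaft while its flats still face away from the yellow lines (z of collar in the frame of spindle between -0.005 and 0.028 m and horizontal distance between collar and spindle below 0.006 m and angle between the y axis of collar and the y axis of spindle, either way round above 0.35 rad).
It fails at once if a bystander is shifted by more than 30 mm (distance of any of screwdriver, spacer, wrench, jar, fitting from where it was at the start of the episode above 0.03 m).
It also fails if it takes over 64 s, if anything falls off the work surface, if the arm or the gripper's body presses on something with over 40 N, if the wrist force passes 120 N, or if a joint passes its speed limit or range.

ROBOT

A 6-joint arm with a two-finger parallel gripper is mounted at the origin on the work surface. World frame = base frame: x ahead of the robot, y to its left, z up, the work surface at z = 0. Lengths are in m, angles in rad, forces in N, time in s.
With the tool pointing down it reaches from about 0.275 to 0.75 m from the base axis. Payload 10.2 kg.
Tool frame: the origin (TCP) lies at the very end of the fingers, on their centre line; the grasp point (between the pads) lies bot.tcp_to_grasp behind it (bot.tcp_to_grasp is the distance from the TCP to the grasp point, in m); z points along the fingers, y is the line along which they close (so a half turn about z gives the same grasp; the last joint's range is limited). The gripper opens to 88 mm and grips with 3 to 60 N. Pads are 18 mm wide; open, the fingers measure 123 mm over their backs; the gripper's body (75 mm by 187 mm) begins 45 mm behind the grasp point.
Start: joints at [1.091, 0.313, 1.498, -0, 1.331, -0.223], TCP at [0.133, 0.508, 0.239] pointing down, gripper open.
Joint ranges: [-2.94, 2.94], [-0.97, 2.17], [0.19, 2.56], [-1.23, 4.37], [0.02, 3.11], [-2.88, 2.88]. Speed limits (rad/s): [2.39, 2.39, 3.01, 3.14, 3.14, 3.14].

INTERFACE

Orientations are given as [roll, pitch, yaw] about the fixed x, y, z axes, in that order (R = Rz(yaw) Ry(pitch) Rx(roll)).
In Python, from station import bot gives the robot as it stands.
- The arm moves only by the shell command python3 -m pendant 'ROWS' [OPENING] [FORCE]. ROWS is JSON, a list of rows, each an object with "delta_pos": the shift along the world's x, y, z in m, a list of three; "yaw": the turn about the world's z in degrees. A call has exactly 5 rows; each row is the pose to reach, as a shift and turn from the pose commanded when the call began; what a row does not reach only later rows make up. A row lasts 1/10 s, in which the tool goes at most 50 mm and 8.59 degrees, less where a joint would pass 70% of its speed; a pose out of reach is approached as far as the arm can. A call with a gripper value outside its range is refused whole. OPENING is the closure in counts, from 0 (fully open) to 255 (shut), set as the call begins (- or left out, the last holds). The fingers move at their own pace and stop on an object; FORCE is the grip in N (left out, the last holds). Time passes only in rows, so rows that repeat a pose let the fingers close, or fill a call up. It gives the time, the measured TCP pose, the force, the opening and the grip force at its end, in the units of the state.
- bot.get_obs(): the state, without advancing time (a new reading comes with each control period).
- bot.read_camera(name): name is "side" or "top" or "wrist"; returns the picture (480x640x3 uint8, red, green, blue); there is no depth.
- bot.camera_info(name): a dict with "mtx" (3x3 intrinsics, pixels), "view" (4x4, takes a point from world to camera coordinates). Camera axes: x right, y down, z forward; pixel columns grow to the right and rows downward; lengths in m; the calibration is good to about 2 mm. A picture is of the moment at which its call begins: read the wrist's pose just before it. camera_info takes no time and is no camera call; for the wrist camera it gives the pose at the moment of the call.
- bot.finish_job(): hands the job in; it is judged then, once.
The state is a dict: "time": time; "joints": joint angles; "joint_vel": joint speeds; "joint_efforts": joint torques, N m; "ee_pos": TCP position; "ee_rot": TCP orientation; "wrist_force": force on the tool from outside, world axes, zero at the start; "ft_torque": the same for the moment, N m; "finger_gap": opening from 0.0 (shut) to 1.0 (fully open); "grip_force": force on a finger pad.
Only numpy, scipy, OpenCV 4.12 (cv2) and the standard library are available. Lean on these libraries where they do the work, as an engineer would, in place of code of your own. Each camera call takes 0.05 s, during which the arm holds its last target. There are 200 camera calls.

## Working session

There is one attempt and no reset: what is moved stays moved. The work goes in short steps, Python scripts to look and compute and a shell command to move; the robot and the scene stay as the last step left them, time stands still between calls to the robot, and variables do not carry over. Pictures are saved under pics/ and viewed, at most 10 in all, crops included, and the job is handed in when it is done.

```bash
mkdir -p pics; ls; python3 - <<'E'
from station import bot
import cv2,numpy as np
o=bot.get_obs();print(o)
print(bot.tcp_to_grasp)
for n in("side","top","wrist"):
    print(n,bot.camera_info(n)); cv2.imwrite(f"pics/{n}0.png",bot.read_camera(n)[:,:,::-1])
E
```

```text
pics
{'time': 0.0, 'joints': array([ 1.09059975e+00,  3.13468044e-01,  1.49843492e+00, -1.01208831e-05,
        1.33096288e+00, -2.23424135e-01]), 'joint_vel': array([-6.18167670e-05, -2.96920886e-04, -7.07075260e-04,  2.50467285e-04,
       -2.67532327e-03, -3.17687045e-03]), 'joint_efforts': array([ 1.47374387e-03, -4.02215016e+01, -2.52268302e+01,  6.95462711e-02,
        3.52754665e-02, -1.18715907e-04]), 'ee_pos': array([0.1332429 , 0.50756456, 0.23815264]), 'ee_rot': array([-3.14034893e+00, -2.72517377e-04,  2.88482245e+00]), 'wrist_force': array([0.15608812, 0.29976725, 0.45074904]), 'ft_torque': array([-0.01872869, -0.04038275, -0.01710095]), 'grip_force': 0.0, 'finger_gap': 1.0008241340958928}
0.0187
side {'mtx': array([[532.79953487,   0.        , 312.75513334],
       [  0.        , 532.79953487, 244.78599565],
       [  0.        ,   0.        ,   1.        ]]), 'view': array([[ 0.83576808, -0.54900762, -0.00907488, -0.45911617],
       [-0.29014272, -0.42753939, -0.85617012,  0.24624193],
       [ 0.46616405,  0.71819267, -0.51661433,  0.75328792],
       [ 0.        ,  
[... 280 characters left out ...]
   -5.80197981e-04],
       [-9.97405069e-01, -1.63871796e-02, -7.01041302e-02,
         5.29968553e-01],
       [ 7.03545620e-02, -1.52401564e-02, -9.97405621e-01,
         1.22271842e+00],
       [ 0.00000000e+00,  0.00000000e+00,  0.00000000e+00,
         1.00000000e+00]])}
wrist {'mtx': array([[331.17078381,   0.        , 319.31903107],
       [  0.        , 331.17078381, 242.24761593],
       [  0.        ,   0.        ,   1.        ]]), 'view': array([[ 0.25497326,  0.9669475 , -0.00108308, -0.52431193],
       [ 0.91534055, -0.24100375,  0.32259708, -0.04270648],
       [ 0.31167342, -0.08324502, -0.94653576,  0.39157252],
       [ 0.        ,  0.        ,  0.        ,  1.        ]])}
```

View pics/top0.png

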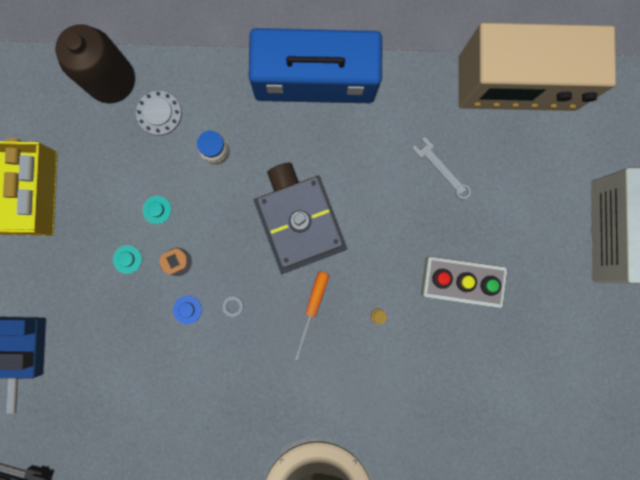

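View pics/side0.png

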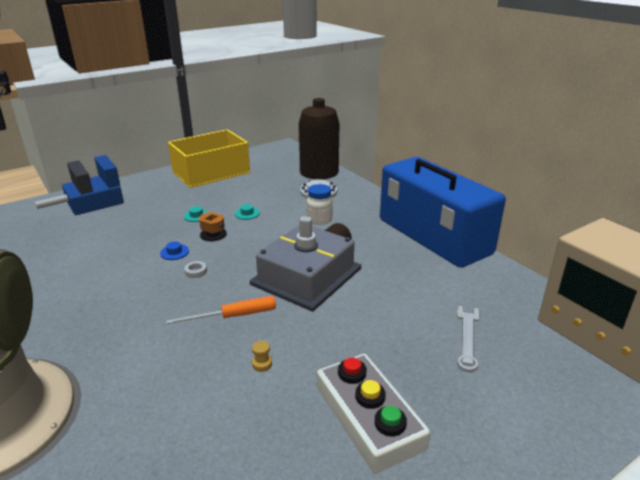

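The top view shows the red/yellow/green keys at (444,279), (468,283) and (492,286), and the drive shaft at (299,220) with its yellow lines. The bronze collar is at (174,261), on a black stand. Its look-alikes are turquoise stands at (156,210) and (127,259), a blue stand at (187,310) and a steel ring at (232,306). Only (174,261) is bronze with a slot bore.

```bash
cat > h.py <<'E'
import numpy as np,cv2
from station import bot
def ray(ci,px):
    K,V=ci["mtx"],np.array(ci["view"]);R,t=V[:3,:3],V[:3,3]
    d=R.T@np.linalg.solve(K,[px[0],px[1],1.]);return -R.T@t,d/np.linalg.norm(d)
def plane(ci,px,z):
    c,d=ray(ci,px);return c+d*(z-c[2])/d[2]
def tri(obs):
    A=np.zeros((3,3));b=np.zeros(3);L=[]
    for ci,px in obs:
        c,d=ray(ci,px);P=np.eye(3)-np.outer(d,d);A+=P;b+=P@c;L.append((P,c))
    x=np.linalg.solve(A,b);return x,[round(1e3*np.linalg.norm(P@(x-c)),1) for P,c in L]
def proj(ci,p):
    V=np.array(ci["view"]);q=ci["mtx"]@(V[:3,:3]@np.array(p)+V[:3,3]);return q[:2]/q[2]
def blobs(im,lo,hi,roi=None,amin=15):
    h=cv2.cvtColor(im,cv2.COLOR_RGB2HSV);m=cv2.inRange(h,np.array(lo),np.array(hi))
    if roi:
        k=np.zeros_like(m);x0,y0,x1,y1=roi;k[y0:y1,x0:x1]=255;m&=k
    n,l,s,c=cv2.connectedComponentsWithStats(m)
    return m,[(c[i].round(1),s[i]) for i in np.argsort(-s[:,4]) if i and s[i,4]>=amin]
E
python3 - <<'E'
from h import *
T=bot.camera_info("top");S=bot.camera_info("side")
t=cv2.imread("pics/top0.png")[:,:,::-1];s=cv2.imread("pics/side0.png")[:,:,::-1]
R={"red":((0,150,120),(6,255,255),(430,260,510,310),(335,350,420,440)),
"yel":((22,150,120),(35,255,255),(430,260,510,310),(335,350,420,440)),
"grn":((50,120,80),(85,255,255),(430,260,510,310),(335,350,420,440)),
"lines":((22,120,100),(35,255,255),(250,170,350,270),(250,220,360,280)),
"collar":((5,110,60),(17,255,255),(155,240,195,285),(190,205,235,242))}
for k,(lo,hi,a,b) in R.items():
    _,A=blobs(t,lo,hi,a);_,B=blobs(s,lo,hi,b);print(k,A,B)
    for i in range(min(len(A),len(B),2)): print("  tri",tri([(T,A[i][0]),(S,B[i][0])]),plane(T,A[i][0],.062))
a=cv2.resize(t[235:295,140:200],(400,400),interpolation=cv2.INTER_CUBIC)
b=cv2.resize(t[190:250,270:330],(400,400),interpolation=cv2.INTER_CUBIC)
c=cv2.resize(s[200:250,187:237],(400,200*2),interpolation=cv2.INTER_CUBIC)[:200*2]
cv2.imwrite("pics/c1.png",cv2.resize(np.hstack([a,b]),(800,400))[:,:,::-1])
E
```

```text
red [(array([443.5, 278.1]), array([438, 272,  12,  13, 129], dtype=int32))] [(array([351.8, 364. ]), array([343, 358,  18,  13, 182], dtype=int32))]
  tri (array([ 0.45201589, -0.24828225,  0.06122663]), [np.float64(0.8), np.float64(0.8)]) [ 0.4512933  -0.24764067  0.062     ]
yel [(array([467.9, 281.9]), array([462, 276,  13,  13, 140], dtype=int32))] [(array([370. , 388.7]), array([361, 381,  20,  17, 269], dtype=int32))]
  tri (array([ 0.44511549, -0.2981709 ,  0.05972012]), [np.float64(0.9), np.float64(0.9)]) [ 0.4443977  -0.29706354  0.062     ]
grn [(array([492.4, 285.4]), array([486, 279,  14,  14, 147], dtype=int32))] [(array([390.5, 414.6]), array([381, 406,  21,  19, 300], dtype=int32))]
  tri (array([ 0.43878027, -0.34769743,  0.0604449 ]), [np.float64(0.8), np.float64(0.8)]) [ 0.438106   -0.34671478  0.062     ]
lines [(array([278.8, 228.7]), array([271, 225,  17,   8,  50], dtype=int32)), (array([320.2, 213.3]), array([312, 210,  17,   8,  48], dtype=int32))] [(array([325.1, 252.8]), array([317, 250,  17,   7,  36], dtype=int32)), (array([287.5, 239.4]), array([281, 237,  14,   6,  30], dtype=int32))]
  tri (array([0.57910337, 0.06758935, 0.03696611]), [np.float64(37.0), np.float64(37.0)]) [0.54577648 0.08633691 0.062     ]
  tri (array([0.54458803, 0.01785532, 0.11155209]), [np.float64(31.2), np.float64(31.2)]) [0.57849366 0.00314745 0.062     ]
collar [(array([172.9, 260.8]), array([160, 249,  27,  25, 373], dtype=int32))] [(array([211., 222.]), array([200, 212,  23,  21, 383], dtype=int32))]
  tri (array([0.47913196, 0.30379632, 0.0323435 ]), [np.float64(0.7), np.float64(0.7)]) [0.47758108 0.29737265 0.062     ]
```

View pics/c1.png

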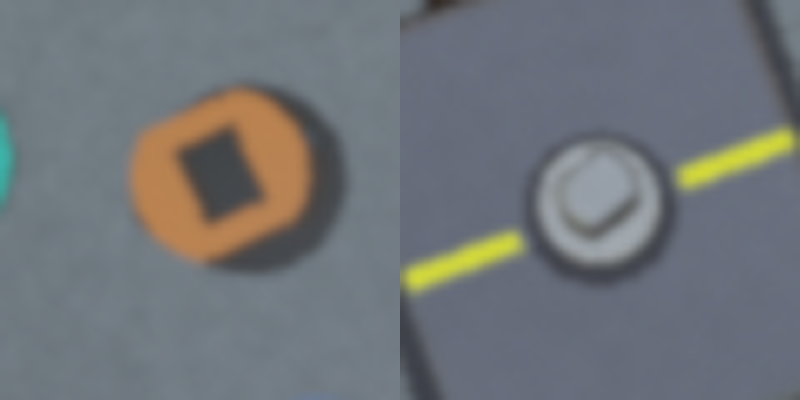

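The enlarged crop confirms the collar is the bronze part with a slotted bore and outer flats, at about yaw 22°. The yellow lines also put the drive at about 21.5°. Heights agree with the text: keys at about 0.061, collar middle at about 0.032. Moving to the red key.

```bash

python3 -m pendant '[{"delta_pos":[0.016,-0.038,0],"yaw":-8},{"delta_pos":[0.032,-0.076,0],"yaw":-16},{"delta_pos":[0.048,-0.113,0],"yaw":-24},{"delta_pos":[0.064,-0.151,0],"yaw":-32},{"delta_pos":[0.08,-0.189,0],"yaw":-40}]' 255 20
python3 -m pendant '[{"delta_pos":[0.016,-0.038,0],"yaw":-7},{"delta_pos":[0.032,-0.076,0],"yaw":-13},{"delta_pos":[0.048,-0.113,0],"yaw":-13},{"delta_pos":[0.064,-0.151,0],"yaw":-13},{"delta_pos":[0.08,-0.189,0],"yaw":-13}]'
python3 -m pendant '[{"delta_pos":[0.016,-0.038,0],"yaw":0},{"delta_pos":[0.032,-0.076,0],"yaw":0},{"delta_pos":[0.048,-0.113,0],"yaw":0},{"delta_pos":[0.064,-0.151,0],"yaw":0},{"delta_pos":[0.08,-0.189,0],"yaw":0}]'
python3 -m pendant '[{"delta_pos":[0.016,-0.038,-0.02],"yaw":0},{"delta_pos":[0.032,-0.076,-0.05],"yaw":0},{"delta_pos":[0.048,-0.113,-0.08],"yaw":0},{"delta_pos":[0.064,-0.151,-0.11],"yaw":0},{"delta_pos":[0.078,-0.188,-0.14],"yaw":0}]'
python3 -m pendant '[{"delta_pos":[0,0,0],"yaw":0},{"delta_pos":[0,0,-0.01],"yaw":0},{"delta_pos":[0,0,-0.02],"yaw":0},{"delta_pos":[0,0,-0.02],"yaw":0},{"delta_pos":[0,0,-0.02],"yaw":0}]'
```

```text
time: 0.65
ee_pos: [0.2135, 0.3173, 0.2386]
ee_rot: [-3.142, 0.0, 2.182]
wrist_force: [0.5, 0.2, 0.4]
finger_gap: 0.57
grip_force: 0.0
time: 1.15
ee_pos: [0.2935, 0.1282, 0.2388]
ee_rot: [3.141, 0.0, 1.96]
wrist_force: [1.1, 1.1, 0.1]
finger_gap: 0.115
grip_force: 0.0
time: 1.65
ee_pos: [0.3736, -0.061, 0.2387]
ee_rot: [3.141, 0.0, 1.959]
wrist_force: [1.3, 0.7, 0.9]
finger_gap: 0.004
grip_force: 0.0
time: 2.15
ee_pos: [0.4512, -0.2474, 0.0984]
ee_rot: [3.142, -0.0, 1.96]
wrist_force: [0.9, 0.8, -0.5]
finger_gap: 0.005
grip_force: 0.0
time: 2.65
ee_pos: [0.451, -0.2453, 0.0805]
ee_rot: [3.141, 0.001, 1.961]
wrist_force: [0.8, -0.0, -0.3]
finger_gap: 0.008
grip_force: 0.0
```

```bash

python3 -m pendant '[{"delta_pos":[0,-0.002,-0.012],"yaw":0},{"delta_pos":[0,-0.002,-0.018],"yaw":0},{"delta_pos":[0,-0.002,-0.021],"yaw":0},{"delta_pos":[0,-0.002,-0.024],"yaw":0},{"delta_pos":[0,-0.002,-0.024],"yaw":0}]'
```

```text
time: 3.15
ee_pos: [0.4508, -0.2478, 0.0564]
ee_rot: [-3.141, -0.0, 1.96]
wrist_force: [-3.1, 1.7, 7.4]
finger_gap: 0.009
grip_force: 3.8
```

```bash

python3 -m pendant '[{"delta_pos":[0,0,-0.001],"yaw":0},{"delta_pos":[0,0,-0.001],"yaw":0},{"delta_pos":[0,0,-0.001],"yaw":0},{"delta_pos":[0,0,0.01],"yaw":0},{"delta_pos":[0,0,0.03],"yaw":0}]'
python3 -m pendant '[{"delta_pos":[-0.0035,-0.025,0],"yaw":0},{"delta_pos":[-0.007,-0.05,0],"yaw":0},{"delta_pos":[-0.007,-0.05,-0.01],"yaw":0},{"delta_pos":[-0.007,-0.05,-0.02],"yaw":0},{"delta_pos":[-0.007,-0.05,-0.024],"yaw":0}]'
python3 -m pendant '[{"delta_pos":[0,0,-0.003],"yaw":0},{"delta_pos":[0,0,-0.006],"yaw":0},{"delta_pos":[0,0,-0.007],"yaw":0},{"delta_pos":[0,0,-0.007],"yaw":0},{"delta_pos":[0,0,-0.007],"yaw":0}]'
```

```text
time: 3.65
ee_pos: [0.4503, -0.2474, 0.0854]
ee_rot: [-3.14, -0.002, 1.96]
wrist_force: [0.7, -0.2, 0.3]
finger_gap: 0.004
grip_force: 0.0
time: 4.15
ee_pos: [0.4434, -0.2967, 0.0604]
ee_rot: [-3.141, -0.002, 1.96]
wrist_force: [-2.0, 0.5, 3.2]
finger_gap: 0.001
grip_force: 1.3
time: 4.65
ee_pos: [0.4438, -0.297, 0.0562]
ee_rot: [-3.141, -0.001, 1.961]
wrist_force: [-6.1, 7.6, 18.0]
finger_gap: 0.01
grip_force: 8.9
```

```bash

python3 -m pendant '[{"delta_pos":[0,0,0.02],"yaw":0},{"delta_pos":[0,0,0.06],"yaw":0},{"delta_pos":[0,0,0.1],"yaw":0},{"delta_pos":[0.01,0.03,0.13],"yaw":0},{"delta_pos":[0.024,0.07,0.16],"yaw":0}]'
python3 -m pendant '[{"delta_pos":[0.014,0.04,0.015],"yaw":0},{"delta_pos":[0.028,0.08,0.03],"yaw":0},{"delta_pos":[0.042,0.12,0.036],"yaw":0},{"delta_pos":[0.056,0.16,0.036],"yaw":0},{"delta_pos":[0.07,0.2,0.036],"yaw":0}]' 0 
python3 -m pendant '[{"delta_pos":[0.012,0.035,0],"yaw":0},{"delta_pos":[0.024,0.072,0],"yaw":0},{"delta_pos":[0.024,0.072,0],"yaw":0},{"delta_pos":[0.024,0.072,0],"yaw":0},{"delta_pos":[0.024,0.072,0],"yaw":0}]' 
python3 - <<'E'
from h import *
W=bot.camera_info("wrist");im=bot.read_camera("wrist");cv2.imwrite("pics/w1.png",im[:,:,::-1])
import pickle;pickle.dump(W,open("w1.pkl","wb"))
T=bot.camera_info("top");t=cv2.imread("pics/top0.png")[:,:,::-1]
_,L=blobs(t,(22,120,100),(35,255,255),(250,170,350,270))
p=[plane(T,l[0],.07) for l in L[:2]];d=p[0]-p[1];print("top lines",p,np.degrees(np.arctan2(-d[0],d[1])),(p[0]+p[1])/2)
_,L=blobs(im,(22,110,90),(35,255,255));print(L[:4])
p=[plane(W,l[0],.07) for l in L[:2]];d=p[0]-p[1];print("wrist lines",p,np.degrees(np.arctan2(-d[0],d[1])),(p[0]+p[1])/2)
E
```

```text
time: 5.15
ee_pos: [0.4674, -0.2291, 0.2153]
ee_rot: [3.141, 0.001, 1.958]
wrist_force: [1.0, -0.2, -0.7]
finger_gap: 0.004
grip_force: 0.0
time: 5.65
ee_pos: [0.5377, -0.0272, 0.25]
ee_rot: [3.141, 0.001, 1.96]
wrist_force: [0.3, -0.2, 0.2]
finger_gap: 0.431
grip_force: 0.0
time: 6.15
ee_pos: [0.5611, 0.0421, 0.2497]
ee_rot: [-3.141, 0.0, 1.959]
wrist_force: [0.1, 0.5, 0.0]
finger_gap: 0.892
grip_force: 0.0
top lines [array([0.54508544, 0.08593783, 0.07      ]), array([0.57758354, 0.00330543, 0.07      ])] 21.468976323389647 [0.56133449 0.04462163 0.07      ]
[(array([119.5, 275.9]), array([110, 267,  21,  18, 270], dtype=int32)), (array([322.8, 169.5]), array([321, 153,   5,  36, 163], dtype=int32)), (array([321.5, 258. ]), array([320, 246,   4,  25, 100], dtype=int32)), (array([132.9, 261.5]), array([122, 257,  21,  15,  62], dtype=int32))]
wrist lines [array([ 0.38561324, -0.09906655,  0.07      ]), array([0.54517258, 0.08748333, 0.07      ])] 139.45905523132635 [ 0.46539291 -0.00579161  0.07      ]
```

View pics/w1.png

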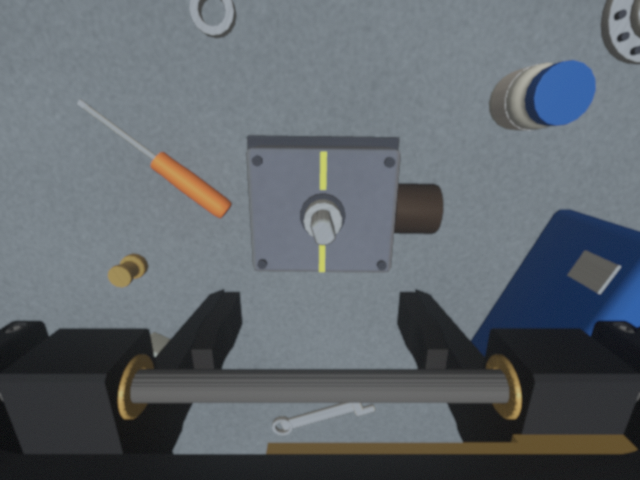

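The wrist view shows the shaft at (322,225), with its top at about (322,239). The yellow lines run vertically at columns 321–323, and four housing screws are at (257,160), (390,161), (262,264) and (382,265).

```bash
python3 - <<'E'
from h import *
import pickle
W=pickle.load(open("w1.pkl","rb"));T=bot.camera_info("top")
im=cv2.imread("pics/w1.png")
g=cv2.cvtColor(im,cv2.COLOR_BGR2GRAY)
P=[]
for x,y in((257,160),(390,161),(262,264),(382,265)):
    w=255.-g[y-6:y+7,x-6:x+7];w=np.clip(w-w.max()+60,0,None)
    yy,xx=np.mgrid[y-6:y+7,x-6:x+7];q=((w*xx).sum()/w.sum(),(w*yy).sum()/w.sum());P.append(plane(W,q,.07));print(q,P[-1])
P=np.array(P);print("centre",P.mean(0)); d=(P[1]+P[3]-P[0]-P[2]);print("drive yaw",np.degrees(np.arctan2(d[1],d[0])))
print("shaft tri",tri([(W,(322,239)),(T,(300,217))]))
d=plane(W,(323,154),.07)-plane(W,(321.5,270),.07);print("line yaw",np.degrees(np.arctan2(-d[0],d[1])))
for z in(.095,.131):print(z,proj(W,[.5613,.0446,z]),proj(T,[.5613,.0446,z]))
c=im[190:290,262:382];t=cv2.imread("pics/top0.png")
cv2.imwrite("pics/c2.png",cv2.resize(c,(720,600),interpolation=cv2.INTER_CUBIC))
E
```

```text
(np.float64(256.9686044764909), np.float64(160.15712783536128)) [0.48350039 0.07181188 0.07      ]
(np.float64(389.4923681426628), np.float64(161.45640018135106)) [0.60144472 0.11862292 0.07      ]
(np.float64(261.98338607594934), np.float64(263.68492879746833)) [ 0.52283535 -0.02774506  0.07      ]
(np.float64(381.47451052826005), np.float64(264.8773550055412)) [0.6408399  0.01892894 0.07      ]
centre [0.56215509 0.04540467 0.07      ]
drive yaw 21.613909266275463
shaft tri (array([0.56206263, 0.0428259 , 0.13934278]), [np.float64(0.1), np.float64(0.1)])
line yaw 21.635185230651317
0.095 [321.54548167 222.20388617] [299.37209419 219.73763942]
0.131 [321.81257898 233.64940734] [299.11539115 217.81322989]
```

View pics/c2.png

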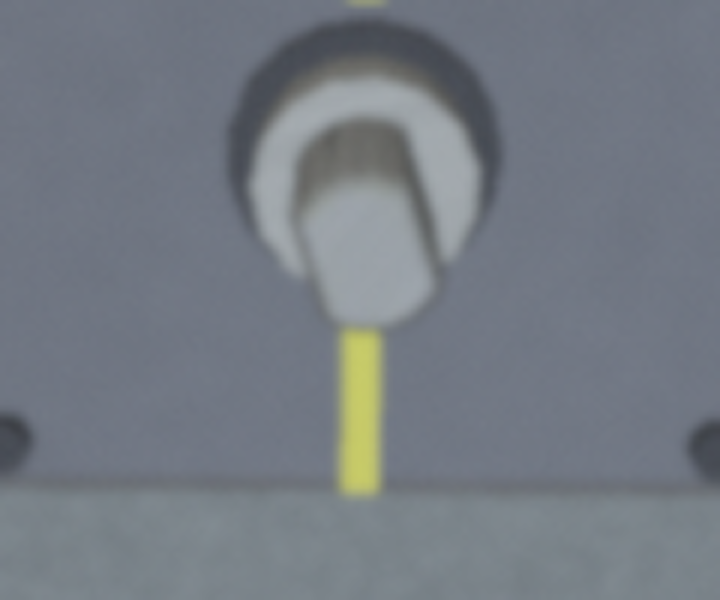

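In the crop the shaft top is at crop (368,252), which is pixel (323,232), and matches the axis (0.562, 0.045) at z≈0.13. Its flat edges tilt about 18° from the line, so the flats face about 18° from drive +x. That means a turn of about +72°. Next I pinch at yaw ≈130° lightly and confirm by feel.

```bash

python3 -m pendant '[{"delta_pos":[0.001,0.003,-0.03],"yaw":8},{"delta_pos":[0.001,0.003,-0.06],"yaw":16},{"delta_pos":[0.001,0.003,-0.09],"yaw":18},{"delta_pos":[0.001,0.003,-0.12],"yaw":18},{"delta_pos":[0.001,0.003,-0.148],"yaw":18}]' 0
python3 -m pendant '[{"delta_pos":[0,0,0],"yaw":0},{"delta_pos":[0,0,0],"yaw":0},{"delta_pos":[0,0,0],"yaw":0},{"delta_pos":[0,0,0],"yaw":0},{"delta_pos":[0,0,0],"yaw":0}]' 255 3
python3 -m pendant '[{"delta_pos":[0,0,0],"yaw":0},{"delta_pos":[0,0,0],"yaw":0},{"delta_pos":[0,0,0],"yaw":0},{"delta_pos":[0,0,0],"yaw":0},{"delta_pos":[0,0,0],"yaw":0}]'
python3 -m pendant '[{"delta_pos":[0,0,0],"yaw":0},{"delta_pos":[0,0,0],"yaw":0},{"delta_pos":[0,0,0],"yaw":0},{"delta_pos":[0,0,0],"yaw":0},{"delta_pos":[0,0,0],"yaw":0}]'
```

```text
time: 6.7
ee_pos: [0.562, 0.0446, 0.1006]
ee_rot: [3.142, 0.0, 2.272]
wrist_force: [0.6, -0.3, 0.6]
finger_gap: 0.998
grip_force: 0.0
time: 7.2
ee_pos: [0.5627, 0.0456, 0.1027]
ee_rot: [3.141, 0.001, 2.274]
wrist_force: [-0.2, 0.4, -0.2]
finger_gap: 0.568
grip_force: 0.0
time: 7.7
ee_pos: [0.5625, 0.0459, 0.1018]
ee_rot: [3.141, 0.0, 2.274]
wrist_force: [2.7, 1.6, -1.3]
finger_gap: 0.206
grip_force: 3.0
time: 8.2
ee_pos: [0.5625, 0.0459, 0.1018]
ee_rot: [3.141, 0.0, 2.274]
wrist_force: [4.1, 2.9, -1.4]
finger_gap: 0.203
grip_force: 3.0
```

Gap is 17.9 mm, so the fingers look square on the flats. I check by slipping lightly to both sides.

```bash

for i in 1; do
python3 -m pendant '[{"delta_pos":[0.0005,0.0005,0],"yaw":-3},{"delta_pos":[0.0005,0.0005,0],"yaw":-5},{"delta_pos":[0.0005,0.0005,0],"yaw":-5},{"delta_pos":[0.0005,0.0005,0],"yaw":-5},{"delta_pos":[0.0005,0.0005,0],"yaw":-5}]'
python3 -m pendant '[{"delta_pos":[0,0,0],"yaw":-3},{"delta_pos":[0,0,0],"yaw":-5},{"delta_pos":[0,0,0],"yaw":-5},{"delta_pos":[0,0,0],"yaw":-5},{"delta_pos":[0,0,0],"yaw":-5}]'
python3 -m pendant '[{"delta_pos":[0,0,0],"yaw":6},{"delta_pos":[0,0,0],"yaw":12},{"delta_pos":[0,0,0],"yaw":15},{"delta_pos":[0,0,0],"yaw":15},{"delta_pos":[0,0,0],"yaw":15}]'
python3 -m pendant '[{"delta_pos":[0,0,0],"yaw":3},{"delta_pos":[0,0,0],"yaw":5},{"delta_pos":[0,0,0],"yaw":5},{"delta_pos":[0,0,0],"yaw":5},{"delta_pos":[0,0,0],"yaw":5}]'
done | grep -E "rot|gap|wrist"; python3 -c "
from station import bot;print(bot.get_obs()['ft_torque'])"
```

```text
ee_rot: [-3.141, -0.0, 2.187]
wrist_force: [-0.9, 0.7, 0.9]
finger_gap: 0.212
ee_rot: [-3.141, 0.0, 2.1]
wrist_force: [-0.6, -2.2, 0.4]
finger_gap: 0.224
ee_rot: [-3.141, -0.002, 2.36]
wrist_force: [-5.0, -0.7, 0.4]
finger_gap: 0.217
ee_rot: [-3.141, -0.001, 2.447]
wrist_force: [-5.7, -1.2, -0.4]
finger_gap: 0.229
[-0.18778847  0.78284826 -0.07584219]
```

Symmetric: the minimum is at yaw 2.255 (129.2°). Return there, grip firmly, turn +72.4°.

```bash
(
python3 -m pendant '[{"delta_pos":[0,0,0],"yaw":-6},{"delta_pos":[0,0,0],"yaw":-11},{"delta_pos":[0,0,0],"yaw":-11},{"delta_pos":[0,0,0],"yaw":-11},{"delta_pos":[0,0,0],"yaw":-11}]'
python3 -m pendant '[{"delta_pos":[0,0,0],"yaw":0},{"delta_pos":[0,0,0],"yaw":0},{"delta_pos":[0,0,0],"yaw":0},{"delta_pos":[0,0,0],"yaw":0},{"delta_pos":[0,0,0],"yaw":0}]' 255 35
python3 -m pendant '[{"delta_pos":[0,0,0],"yaw":5},{"delta_pos":[0,0,0],"yaw":10},{"delta_pos":[0,0,0],"yaw":15},{"delta_pos":[0,0,0],"yaw":20},{"delta_pos":[0,0,0],"yaw":25}]'
python3 -m pendant '[{"delta_pos":[0,0,0],"yaw":5},{"delta_pos":[0,0,0],"yaw":10},{"delta_pos":[0,0,0],"yaw":15},{"delta_pos":[0,0,0],"yaw":20},{"delta_pos":[0,0,0],"yaw":25}]'
python3 -m pendant '[{"delta_pos":[0,0,0],"yaw":5},{"delta_pos":[0,0,0],"yaw":10},{"delta_pos":[0,0,0],"yaw":15},{"delta_pos":[0,0,0],"yaw":20},{"delta_pos":[0,0,0],"yaw":22.4}]'
python3 -m pendant '[{"delta_pos":[0,0,0],"yaw":0},{"delta_pos":[0,0,0],"yaw":0},{"delta_pos":[0,0,0],"yaw":0},{"delta_pos":[0,0,0],"yaw":0},{"delta_pos":[0,0,0],"yaw":0}]' 255 3
) | grep -vE "time"
```

```text
ee_pos: [0.563, 0.0454, 0.1016]
ee_rot: [-3.141, 0.001, 2.255]
wrist_force: [-2.4, -5.2, -0.9]
finger_gap: 0.201
grip_force: 3.0
ee_pos: [0.5631, 0.0454, 0.1016]
ee_rot: [-3.141, 0.001, 2.255]
wrist_force: [-1.2, -5.4, -1.0]
finger_gap: 0.199
grip_force: 35.0
ee_pos: [0.5632, 0.0455, 0.1016]
ee_rot: [-3.141, 0.001, 2.694]
wrist_force: [-0.6, -4.4, -2.0]
finger_gap: 0.197
grip_force: 35.0
ee_pos: [0.5632, 0.0456, 0.1017]
ee_rot: [-3.141, 0.001, 3.13]
wrist_force: [-1.4, -3.7, -2.5]
finger_gap: 0.198
grip_force: 35.0
ee_pos: [0.5631, 0.0458, 0.1016]
ee_rot: [-3.141, 0.001, -2.762]
wrist_force: [-1.5, -2.6, -2.3]
finger_gap: 0.198
grip_force: 35.0
ee_pos: [0.5632, 0.0458, 0.1017]
ee_rot: [-3.141, 0.001, -2.764]
wrist_force: [1.4, -6.0, -4.3]
finger_gap: 0.204
grip_force: 3.0
```

```bash
(
python3 -m pendant '[{"delta_pos":[0,0,0],"yaw":0},{"delta_pos":[0,0,0],"yaw":0},{"delta_pos":[0,0,0],"yaw":0},{"delta_pos":[0,0,0.03],"yaw":0},{"delta_pos":[0,0,0.07],"yaw":0}]' 0
python3 -m pendant '[{"delta_pos":[0,0.01,0.04],"yaw":-8},{"delta_pos":[-0.01,0.04,0.08],"yaw":-16},{"delta_pos":[-0.02,0.07,0.08],"yaw":-24},{"delta_pos":[-0.034,0.108,0.08],"yaw":-32},{"delta_pos":[-0.048,0.148,0.08],"yaw":-40}]'
python3 -m pendant '[{"delta_pos":[-0.012,0.04,0],"yaw":-8},{"delta_pos":[-0.024,0.08,0],"yaw":-16},{"delta_pos":[-0.036,0.11,0],"yaw":-24},{"delta_pos":[-0.036,0.11,0],"yaw":-32},{"delta_pos":[-0.036,0.11,0],"yaw":-40}]'
python3 -m pendant '[{"delta_pos":[0,0,0],"yaw":-8},{"delta_pos":[0,0,0],"yaw":-9.4},{"delta_pos":[0,0,0],"yaw":-9.4},{"delta_pos":[0,0,0],"yaw":-9.4},{"delta_pos":[0,0,0],"yaw":-9.4}]'
) | grep -E "time|ee|gap"
python3 - <<'E'
from h import *
W=bot.camera_info("wrist");im=bot.read_camera("wrist");cv2.imwrite("pics/w2.png",im[:,:,::-1])
import pickle;pickle.dump(W,open("w2.pkl","wb"))
m,B=blobs(im,(5,110,60),(17,255,255),(230,100,420,300));print(B[:3])
x,y,w,h=B[0][1][:4]
c=im[y-15:y+h+15,x-15:x+w+15];print(x-15,y-15,c.shape);cv2.imwrite("pics/c3.png",cv2.resize(c,None,fx=6,fy=6,interpolation=cv2.INTER_CUBIC)[:,:,::-1])
E
```

```text
time: 13.7
ee_pos: [0.5619, 0.0465, 0.1713]
ee_rot: [3.139, -0.003, -2.763]
finger_gap: 0.635
time: 14.2
ee_pos: [0.5141, 0.1955, 0.2522]
ee_rot: [3.141, 0.001, 2.815]
finger_gap: 1.0
time: 14.7
ee_pos: [0.4781, 0.3054, 0.2518]
ee_rot: [3.141, -0.0, 2.12]
finger_gap: 0.998
time: 15.2
ee_pos: [0.4788, 0.3042, 0.2518]
ee_rot: [3.141, -0.0, 1.961]
finger_gap: 0.997
[(array([319.4, 210. ]), array([ 298,  186,   43,   49, 1432], dtype=int32))]
283 171 (79, 73, 3)
```

View pics/c3.png

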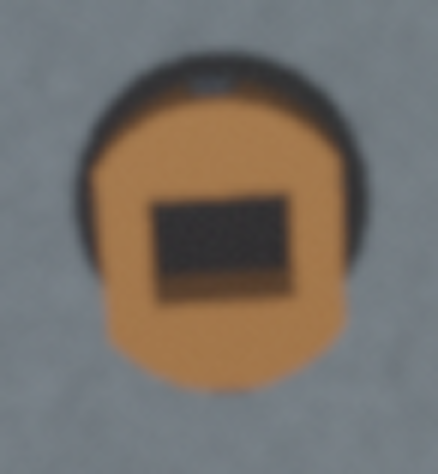

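The crop shows the collar's upper face with its slot corners at (152,203), (290,195), (293,292) and (155,303). The outer flats are at left/right ≈98 and 347, and the dark stand shows beneath.

```bash
python3 - <<'E'
from h import *
import pickle
W=pickle.load(open("w2.pkl","rb"));T=bot.camera_info("top")
f=lambda p:np.array([283+p[0]/6-.4,171+p[1]/6-.4])
C=[f(p) for p in((152,203),(290,195),(293,292),(155,303))]
P=np.array([plane(W,c,.044) for c in C]);print(P.mean(0));e=[np.linalg.norm(P[i]-P[i-1]) for i in range(4)];print("edges",e)
d=P[1]+P[2]-P[0]-P[3];print("x yaw",np.degrees(np.arctan2(d[1],d[0])));d=P[0]+P[1]-P[2]-P[3];print("y yaw",np.degrees(np.arctan2(d[1],d[0]))-90)
# slot centre in top crop (221,174) -> top pixel
print("tri mouth",tri([(W,np.mean(C,0)),(T,(140+221*.15-.4,235+174*.15-.4))]))
L=[plane(W,f(p),.044) for p in((98,248),(347,243),(222,98),(222,390))];print("flats",np.linalg.norm(L[0]-L[1]),(L[0]+L[1])/2,"round",np.linalg.norm(L[2]-L[3]))
print(bot.get_obs()["ee_pos"],bot.get_obs()["ee_rot"])
E
```

```text
[0.47855954 0.30324097 0.044     ]
edges [np.float64(0.018703800344508595), np.float64(0.02498385042352883), np.float64(0.01809795388307226), np.float64(0.025437666484021883)]
x yaw 26.365085830963363
y yaw 24.030699274220808
tri mouth (array([0.47862474, 0.30254607, 0.04068857]), [np.float64(0.2), np.float64(0.2)])
flats 0.04535920865006994 [0.47833401 0.30378519 0.044     ] round 0.05447073987137123
[0.47882199 0.30420032 0.25175093] [ 3.14156207e+00 -5.56338304e-05  1.96097635e+00]
```

```bash
(
python3 -m pendant '[{"delta_pos":[0,-0.0005,-0.04],"yaw":2.8},{"delta_pos":[0,-0.0005,-0.08],"yaw":2.8},{"delta_pos":[0,-0.0005,-0.12],"yaw":2.8},{"delta_pos":[0,-0.0005,-0.15],"yaw":2.8},{"delta_pos":[0,-0.0005,-0.17],"yaw":2.8}]' 0
python3 -m pendant '[{"delta_pos":[0,0,-0.02],"yaw":0},{"delta_pos":[0,0,-0.04],"yaw":0},{"delta_pos":[0,0,-0.055],"yaw":0},{"delta_pos":[0,0,-0.063],"yaw":0},{"delta_pos":[0,0,-0.063],"yaw":0}]'
python3 -m pendant '[{"delta_pos":[0,0,0],"yaw":0},{"delta_pos":[0,0,0],"yaw":0},{"delta_pos":[0,0,0],"yaw":0},{"delta_pos":[0,0,0],"yaw":0},{"delta_pos":[0,0,0],"yaw":0}]' 255 25
python3 -m pendant '[{"delta_pos":[0,0,0],"yaw":0},{"delta_pos":[0,0,0],"yaw":0},{"delta_pos":[0,0,0],"yaw":0},{"delta_pos":[0,0,0],"yaw":0},{"delta_pos":[0,0,0],"yaw":0}]'
) | grep -vE "time"
```

```text
ee_pos: [0.478, 0.3034, 0.0794]
ee_rot: [-3.139, -0.0, 2.009]
wrist_force: [0.4, -0.1, 0.2]
finger_gap: 1.003
grip_force: 0.0
ee_pos: [0.4784, 0.3035, 0.018]
ee_rot: [-3.14, -0.0, 2.009]
wrist_force: [1.2, -0.3, -0.0]
finger_gap: 0.999
grip_force: 0.0
ee_pos: [0.4789, 0.3037, 0.019]
ee_rot: [3.141, 0.0, 2.009]
wrist_force: [-0.5, 0.2, 0.1]
finger_gap: 0.57
grip_force: 0.0
ee_pos: [0.4789, 0.3037, 0.0189]
ee_rot: [3.141, 0.0, 2.009]
wrist_force: [0.0, 0.8, 2.1]
finger_gap: 0.496
grip_force: 25.0
```

```bash
(
python3 -m pendant '[{"delta_pos":[0,0,0.01],"yaw":0},{"delta_pos":[0,0,0.04],"yaw":0},{"delta_pos":[0,0,0.08],"yaw":0},{"delta_pos":[0,0,0.12],"yaw":0},{"delta_pos":[0,0,0.15],"yaw":0}]' 255 30
python3 -m pendant '[{"delta_pos":[0.008,-0.024,0.01],"yaw":-1},{"delta_pos":[0.018,-0.055,0.02],"yaw":-2},{"delta_pos":[0.028,-0.086,0.02],"yaw":-3},{"delta_pos":[0.038,-0.117,0.02],"yaw":-3.5},{"delta_pos":[0.048,-0.148,0.02],"yaw":-3.5}]'
python3 -m pendant '[{"delta_pos":[0.01,-0.031,0],"yaw":0},{"delta_pos":[0.02,-0.062,0],"yaw":0},{"delta_pos":[0.03,-0.092,0],"yaw":0},{"delta_pos":[0.0363,-0.11,0],"yaw":0},{"delta_pos":[0.0363,-0.11,0],"yaw":0}]'
python3 -m pendant '[{"delta_pos":[0,0,0],"yaw":0},{"delta_pos":[0,0,0],"yaw":0},{"delta_pos":[0,0,0],"yaw":0},{"delta_pos":[0,0,0],"yaw":0},{"delta_pos":[0,0,0],"yaw":0}]'
) 
python3 - <<'E'
from h import *
import pickle
W=bot.camera_info("wrist");im=bot.read_camera("wrist");pickle.dump(W,open("w3.pkl","wb"))
cv2.imwrite("pics/w3.png",im[:,:,::-1]);
q=proj(W,[.5632,.0456,.18]);print(q,proj(W,[.5632,.0456,.131]))
x,y=q.astype(int);cv2.imwrite("pics/c4.png",cv2.resize(im[y-60:y+60,x-70:x+70],None,fx=5,fy=5,interpolation=cv2.INTER_CUBIC)[:,:,::-1])
E
```

```text
time: 17.75
ee_pos: [0.4788, 0.3037, 0.1716]
ee_rot: [3.14, 0.0, 2.009]
wrist_force: [0.9, 0.6, -2.3]
finger_gap: 0.499
grip_force: 29.9
time: 18.25
ee_pos: [0.5267, 0.1544, 0.189]
ee_rot: [-3.141, -0.0, 1.947]
wrist_force: [0.4, 0.3, -3.5]
finger_gap: 0.497
grip_force: 30.0
time: 18.75
ee_pos: [0.5633, 0.0437, 0.1887]
ee_rot: [-3.141, 0.0, 1.945]
wrist_force: [0.7, 0.8, -2.8]
finger_gap: 0.5
grip_force: 29.9
time: 19.25
ee_pos: [0.563, 0.0461, 0.1888]
ee_rot: [3.142, -0.0, 1.948]
wrist_force: [-0.3, 0.4, -3.1]
finger_gap: 0.49
grip_force: 29.9
[321.16529607 301.34289929] [320.7826178  265.08273228]
```

View pics/c4.png

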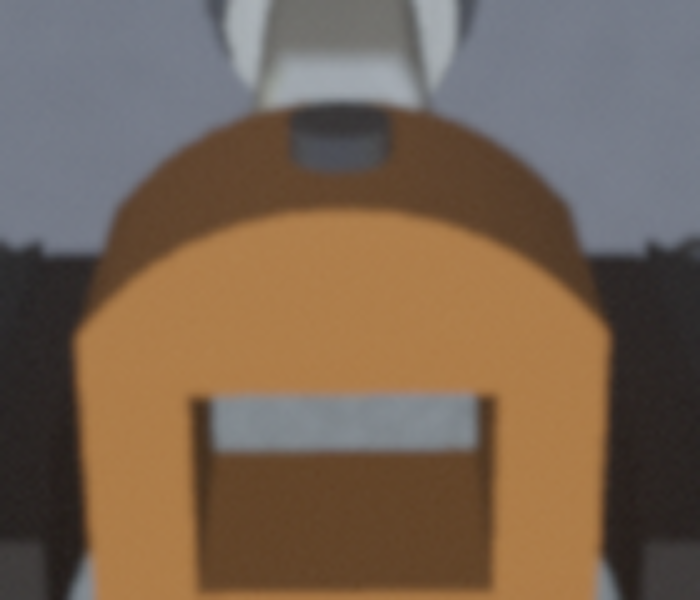

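The crop shows the collar level in the fingers with its set screw toward the line. The slot is at crop x 195–495 and the shaft's broad flat faces the camera at x 265–425, so the two are laterally aligned. Now I check the centring along the lines.

```bash
python3 - <<'E'
from h import *
import pickle
W=pickle.load(open("w3.pkl","rb"));o=bot.get_obs();print(o["ee_pos"],o["ee_rot"])
f=lambda p:np.array([251+p[0]/5-.4,241+p[1]/5-.4])
P=np.array([plane(W,f(p),.2139) for p in((195,395),(495,395),(492,590),(200,590))]);c=P.mean(0)
print(c,[np.linalg.norm(P[i]-P[i-1]) for i in range(4)])
d=c[:2]-o["ee_pos"][:2];a=np.radians(21.6);print("offset drive x,y mm",1e3*d@[np.cos(a),np.sin(a)],1e3*d@[-np.sin(a),np.cos(a)])
d=P[1]+P[2]-P[0]-P[3];print("yaw",np.degrees(np.arctan2(d[1],d[0])))
E
```

```text
[0.56300061 0.04602436 0.18874705] [-3.14150698e+00 -5.50709043e-05  1.94799244e+00]
[0.56230783 0.04567609 0.2139    ] [np.float64(0.019554236976693486), np.float64(0.025059512770221736), np.float64(0.019555962480740673), np.float64(0.02550446894513075)]
offset drive x,y mm -0.7723340595841623 -0.06878468952940833
yaw 21.566475214956455
```

Centred. Descend in stages watching the force.

```bash
(
python3 -m pendant '[{"delta_pos":[0,-0.0004,-0.02],"yaw":0},{"delta_pos":[0,-0.0004,-0.04],"yaw":0},{"delta_pos":[0,-0.0004,-0.05],"yaw":0},{"delta_pos":[0,-0.0004,-0.054],"yaw":0},{"delta_pos":[0,-0.0004,-0.054],"yaw":0}]'
python3 -m pendant '[{"delta_pos":[0,0,-0.002],"yaw":0},{"delta_pos":[0,0,-0.004],"yaw":0},{"delta_pos":[0,0,-0.006],"yaw":0},{"delta_pos":[0,0,-0.008],"yaw":0},{"delta_pos":[0,0,-0.01],"yaw":0}]'
)
```

```text
time: 19.8
ee_pos: [0.5632, 0.0453, 0.1349]
ee_rot: [3.142, -0.0, 1.948]
wrist_force: [-0.0, 0.2, -1.4]
finger_gap: 0.496
grip_force: 29.9
time: 20.3
ee_pos: [0.5631, 0.0454, 0.1247]
ee_rot: [3.141, -0.0, 1.947]
wrist_force: [-1.7, 1.1, 2.8]
finger_gap: 0.499
grip_force: 29.9
```

```bash

python3 -m pendant '[{"delta_pos":[0,0,-0.001],"yaw":0},{"delta_pos":[0,0,-0.002],"yaw":0},{"delta_pos":[0,0,-0.003],"yaw":0},{"delta_pos":[0,0,-0.004],"yaw":0},{"delta_pos":[0,0,-0.005],"yaw":0}]'
```

```text
time: 20.8
ee_pos: [0.563, 0.0456, 0.1198]
ee_rot: [3.142, -0.0, 1.948]
wrist_force: [-1.2, 3.6, -0.5]
finger_gap: 0.5
grip_force: 29.9
```

```bash

python3 -m pendant '[{"delta_pos":[-0.0002,0.0003,-0.002],"yaw":0},{"delta_pos":[-0.0002,0.0003,-0.005],"yaw":0},{"delta_pos":[-0.0002,0.0003,-0.008],"yaw":0},{"delta_pos":[-0.0002,0.0003,-0.01],"yaw":0},{"delta_pos":[-0.0002,0.0003,-0.01],"yaw":0}]'
python3 -m pendant '[{"delta_pos":[0,0,-0.003],"yaw":0},{"delta_pos":[0,0,-0.006],"yaw":0},{"delta_pos":[0,0,-0.0085],"yaw":0},{"delta_pos":[0,0,-0.0105],"yaw":0},{"delta_pos":[0,0,-0.0105],"yaw":0}]'
python3 -m pendant '[{"delta_pos":[0,0,0],"yaw":0},{"delta_pos":[0,0,0],"yaw":0},{"delta_pos":[0,0,0],"yaw":0},{"delta_pos":[0,0,0],"yaw":0},{"delta_pos":[0,0,0],"yaw":0}]'
python3 - <<'E'
from h import *
import pickle
W=bot.camera_info("wrist");im=bot.read_camera("wrist");pickle.dump(W,open("w4.pkl","wb"))
s=bot.read_camera("side");a=cv2.resize(im[230:410,220:420],(400,360));b=cv2.resize(s[195:285,255:355],(400,360),interpolation=cv2.INTER_CUBIC)
cv2.imwrite("pics/c5.png",np.hstack([a,b])[:,:,::-1]);print(bot.get_obs())
E
```

```text
time: 21.3
ee_pos: [0.5627, 0.0456, 0.1092]
ee_rot: [-3.141, -0.0, 1.947]
wrist_force: [0.2, 2.7, -4.7]
finger_gap: 0.495
grip_force: 29.9
time: 21.8
ee_pos: [0.5628, 0.0456, 0.0988]
ee_rot: [-3.141, -0.0, 1.947]
wrist_force: [-0.2, 2.8, -2.8]
finger_gap: 0.498
grip_force: 29.9
time: 22.3
ee_pos: [0.5628, 0.0456, 0.0991]
ee_rot: [-3.141, -0.0, 1.948]
wrist_force: [-1.7, 2.3, -5.3]
finger_gap: 0.496
grip_force: 29.9
{'time': 22.4, 'joints': array([-1.26599640e-01,  5.41755707e-01,  1.54591509e+00, -6.16811857e-05,
        1.05435050e+00, -5.03331867e-01]), 'joint_vel': array([8.56390012e-05, 1.11437010e-03, 4.96605955e-04, 2.15958701e-03,
       1.88841481e-05, 7.68842088e-04]), 'joint_efforts': array([-1.84185304e+00, -4.97884083e+01, -2.44168031e+01, -5.47003169e-01,
       -4.35255552e-01, -1.89569994e-02]), 'ee_pos': array([0.56277074, 0.0455952 , 0.09914153]), 'ee_rot': array([-3.14119130e+00, -1.59783460e-04,  1.94755899e+00]), 'wrist_force': array([-1.67398203,  3.20538752, -5.44732146]), 'ft_torque': array([ 0.39462486,  0.33372578, -0.02529808]), 'grip_force': 29.946658043190837, 'finger_gap': 0.49434252455665173}
```

View pics/c5.png

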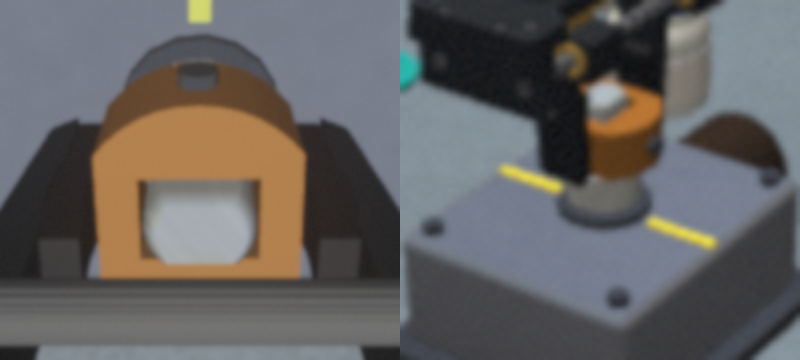

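The crops show the collar level and gripped on the shaft. The shaft end fills the slot, the set screw points along the yellow line, and there is a gap above the shoulder. Side force is about 3 N and there is no upward push, so it isn't resting.

```bash
python3 -c "
from station import bot
print(bot.finish_job())"
```

```text
the job is handed in; nothing more can be done
None
```

I handed in the job at about 22 s with the collar gripped (30 N), level and still on the shaft, about 5 mm above the shoulder and with its set screws along the yellow lines; red and then yellow were pressed, green was never touched, and `finish_job()` returned no verdict.

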